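# Tare the balance with its draft shield shut

### The arm

A 7-joint arm with a two-finger parallel gripper is mounted at the origin on the work surface. World frame = base frame: x ahead of the robot, y to its left, z up, the work surface at z = 0. Lengths are in mm, angles in rad, forces in N, time in s.
With the tool pointing down it reaches from about 400 to 875 mm from the base axis. Payload 4.4 kg.
Tool frame: the origin (TCP) lies at the very end of the fingers, on their centre line; the grasp point (between the pads) lies 19 mm behind it; z points along the fingers, x is the direction in which the jaws open and shut, and the axes are right-handed (so a half turn about z gives the same grasp; the last joint's range is limited). The gripper opens to 85 mm and grips with 20 to 120 N. Pads are 22 mm wide; open, the fingers measure 114 mm over their backs; the gripper's body (76 mm by 85 mm) begins 54 mm behind the grasp point. The pads swing forward as they close: fully open they stand 13 mm farther back than shut.
Start: joints at [-1.177, 0.628, 0.038, 1.517, -0.027, 0.996, -0.02], TCP at [288.429, 582.517, 231.313] pointing down, gripper open.
Joint ranges: [-3.06, 3.06], [-0.37, 2.12], [-1.25, 1.32], [0.18, 2.47], [-1.1, 4.24], [0.23, 1.98], [-2.94, 2.94]. Speed limits (rad/s): [2.57, 2.57, 3.14, 3.14, 3.14, 3.14, 3.14].

### API

Orientations are given as [roll, pitch, yaw] about the fixed x, y, z axes, in that order (R = Rz(yaw) Ry(pitch) Rx(roll)).
In Python, from cell import telemetry, get_image, get_calibration, ctrl gives the robot as it stands. The module is installed in compiled form; this text tells all that it offers.
- The arm moves only by the tool arm_command, never from a script. Its arguments are lists of equal length, an entry for each row: "rot": the turn, a rotation vector about the world's x, y, z in degrees, a list of three; "slide": the shift along the world's x, y, z in mm, a list of three; "gripper": the finger opening in mm, from 0 to 85.4. A call has 1 to 5 rows; each row shifts and turns the pose as measured when the row begins; what a row does not reach is not made up. A row lasts 1/12 s, in which the tool goes at most 41.7 mm and 7.16 degrees, less where a joint would pass 70% of its speed; a pose out of reach is approached as far as the arm can. A call with a gripper value outside its range is refused whole. The fingers move at their own pace and stop on an object; the grip force is fixed at half the most. Time passes only in rows, so rows that do not move let the fingers close. It gives the time, the measured TCP pose, the force and the opening at its end, in the units of the state.
- telemetry.read_state(): the state, without advancing time (a new reading comes with each control period).
- get_image(name): name is "side" or "top" or "wrist"; returns (picture, depth): 420x560x3 uint8, red, green, blue; 420x560 float32, mm along the optical axis (not along the pixel's ray), 0 where there is no reading.
- get_calibration(name): a dict with "fx", "fy", "cx", "cy" (pixels), "xyz" and "attitude" of the camera in the world. Camera axes: x right, y up, looking along -z (the intrinsics and any distortion apply to the point x, -y, -z); pixel columns grow to the right and rows downward; lengths in mm; the calibration is good to about 2 mm. The wrist camera is an equidistant fisheye: a pixel r from the principal point sees the ray r / f radians off the axis. A picture is of the moment at which its call begins: read the wrist's pose just before it. get_calibration takes no time and is no camera call; for the wrist camera it gives the pose at the moment of the call.
- ctrl.finish_job(): hands the job in, once; it reports no verdict.
The state is a dict: "clock": time; "qpos": joint angles; "qd": joint speeds; "tau": joint torques, N m; "eef_pos": TCP position; "tool_rot": TCP orientation; "force": force on the tool from outside, world axes, zero at the start; "torque": the same for the moment, N m; "width": finger opening in mm.
Only numpy, scipy, OpenCV 4.12 (cv2) and the standard library are available. Lean on these libraries where they do the work, as an engineer would, in place of code of your own. Each camera call takes 0.05 s, during which the arm holds its last target.

### The job

Tare the laboratory balance with the empty beaker standing on its pan: push the sliding glass lid of the draft shield fully shut, then reach a fingertip down into the well of the blue tare key, press the key right down and let it come back up. Leave the grey standby key in the other well alone, and leave the beaker and everything else on the bench standing where they are; nothing needs to be gripped or picked up.

Things in the scene. Friction and masses are not known exactly. Their poses are not given: they have to be found in the camera images.
- balance: White top-loading laboratory balance, fixed; base 340 mm long (x), 210 wide (y). Origin: centre of its underside. Its x axis points from its front (keys and display, facing the robot) to its back, y to the left, z up. Turned up to 0.35 rad. Glass draft shield on the base from x = -30 to +130 mm, 170 wide, top of its sliding lid 181 above the bench; white column behind it to x = +167.
- deck (a point): On the balance's flat front deck, 70 mm above the bench, midway between the two square finger wells (each 46 by 46 mm with a dark bezel, sides parallel to the balance's axes; centres 55 mm to the right, tare, and 55 mm to the left, standby). A small dark display, up to 10 proud of the deck, lies 40 to 76 mm behind this point (+x of the balance), the shield's front glass 95 mm behind.
- tare (a joint): Travel of the blue tare key (m): 0 up, grows as it is pressed straight down, 0.006 fully down. Spring return: starts to move at 1.5 N, bottoms at 4.5 N.
- tare_top (a point): Centre of the top face of the blue tare key (41 by 41, white bar across it) at the bottom of the right-hand well (balance y = -55). Unpressed it lies 18 below the deck, 52 above the bench; it moves with the key. Axes as the balance's.
- standby (a joint): Travel of the grey standby key (m), in the same kind of well: 0 up, 0.006 fully down. Not to be pressed.
- standby_top (a point): Centre of the top face of the grey standby key (41 by 41, small dark dot), in the left-hand well (balance y = +55), 18 below the deck.
- lid (a joint): Opening of the sliding lid on top of the draft shield (m): 0 fully shut (lid front edge flush with the front glass), grows as the lid slides towards the back of the balance (+x of the balance), stop at 0.080. It starts 0.038 to 0.060 open, stays where it is left; sliding takes about 2 N.
- lid_ledge (a point): Foot of the upright rear face of the lid's teal finger ledge, at mid-width, on the lid, 181 mm above the bench. Ledge 100 wide (y), 20 high; rear face looks to the back of the balance, front slopes down to the lid's front edge, 32 ahead of this point. The lid is flat for 128 behind it. A fingertip set behind the ledge and drawn to the balance's front (its -x) shuts the lid.
- beaker_mid (a point): Empty glass beaker, 42 across, 58 high, 35 g, loose on the round steel pan inside the draft shield (pan 110 across, centre at balance x = +48, y = 0, top 79 above the bench). Point: its centre, half-way up. To be left standing.
- beaker: The same beaker; origin at the centre of its underside, z up.
- spatula_grip (a point): Bystander: thin steel double-ended laboratory spatula, 170 long, 12 wide, 6 high, lying on the bench left of the balance. Point: its middle.
- weigh_tray: Bystander: white plastic weighing tray 85 by 85 by 18 left of the balance. Origin: centre of its underside.
- check_weight: Bystander: brass check weight with a knob, 32 across, 54 high, right of the balance. Origin: centre of its underside.
- salt_jar: Bystander: amber jar with a white cap, 62 across, 85 high, right of the balance. Origin: centre of its underside.
- vial_rack: Bystander: light grey rack of small vials, 100 by 200 by 39, on the left of the bench. Origin: centre of its underside.
- wash_bottle: Bystander: white wash bottle with a red cap and spout, 70 across, 193 high, on the right of the bench. Origin: centre of its underside.
- eluent_bottle: Bystander: clear bottle with a blue cap, 86 across, 190 high, on the right of the bench. Origin: centre of its underside.

How it is judged:
By the outcome, as a careful person would: the job done as asked, in the order asked, and still so for the second after the job is handed in, with the robot touching nothing.
It also fails if it takes over 42 s, if anything falls off the work surface, if the arm or the gripper's body presses on something with over 40 N, if the wrist force passes 120 N, or if a joint passes its speed limit or range.

## Working session

There is one attempt and no reset: what is moved stays moved. The work goes in short steps, Python scripts to look and compute and a tool call to move; the robot and the scene stay as the last step left them, time stands still between calls to the robot, and variables do not carry over. Pictures are saved under pics/ and viewed, and the job is handed in when it is done.

Besides the shell and the picture viewer there is one more tool, called after ">>>" as name(argument=value, ...), one argument or row to a line, values as JSON. arm_command: Moves the arm, as the interface text tells. Its arguments: {"type":"object","properties":{"rot":{"type":"array"},"slide":{"type":"array"},"gripper":{"type":"array"}},"required":["rot","slide","gripper"]}

```bash
mkdir -p pics; cat > h.py <<'E'
import numpy as np, cv2
from cell import telemetry, get_image, get_calibration, ctrl
def snap(n,tag):
    c=get_calibration(n); im,d=get_image(n)
    cv2.imwrite(f'pics/{tag}.png',cv2.cvtColor(im,cv2.COLOR_RGB2BGR)); np.savez(f'pics/{tag}.npz',im=im,d=d); 
    import pickle; pickle.dump(c,open(f'pics/{tag}.pkl','wb'))
    return im,d,c
E
python3 - <<'E'
from h import *
s=telemetry.read_state(); print(s)
for n in ['top','side']:
    im,d,c=snap(n,n+'0'); print(n,c)
E
```

```text
{'clock': 0.0, 'qpos': array([-1.17681047,  0.62937476,  0.03846381,  1.51837384, -0.02697967,
        0.99630711, -0.01998102]), 'qd': array([-4.87410588e-04, -5.30624959e-04, -5.72349395e-04, -9.66769861e-04,
       -4.98877896e-05,  1.34932398e-06, -6.49441794e-04]), 'tau': array([ 1.58387782e-03, -5.63403153e+01,  1.22649629e+00, -1.93446100e+01,
        1.09285698e-02,  1.04360981e-02, -1.72863622e-06]), 'eef_pos': array([288.15136146, 581.93177191, 230.36908306]), 'tool_rot': array([3.14153539e+00, 1.94363737e-03, 1.11102264e+00]), 'force': array([ 0.62364383, -0.95057775,  0.07933505]), 'torque': array([-0.03449871,  0.00541769,  0.00177876]), 'width': 85.37808500554739}
top {'fx': 388.6046439145527, 'fy': 388.6046439145527, 'cx': 273.1764417736906, 'cy': 214.61938377330412, 'xyz': array([ 375.66705688,   18.49392412, 1206.16719423]), 'attitude': array([ 0.1892461 ,  0.00304999, -1.57248251])}
side {'fx': 521.6663295196316, 'fy': 521.6663295196316, 'cx': 282.26360354212164, 'cy': 211.13341754539564, 'xyz': array([   7.29470071, -784.157144  , 1240.31756546]), 'attitude': array([ 0.72993762,  0.00632942, -0.64970388])}
```

View pics/top0.png

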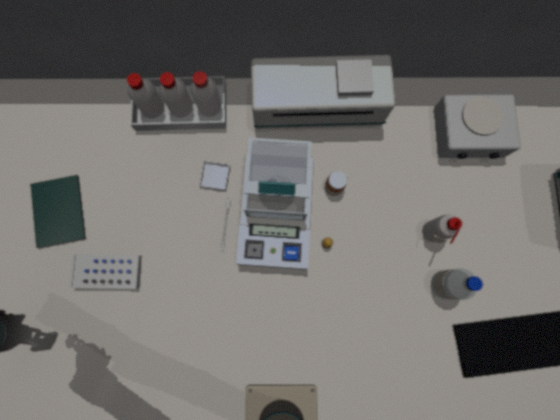

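View pics/side0.png

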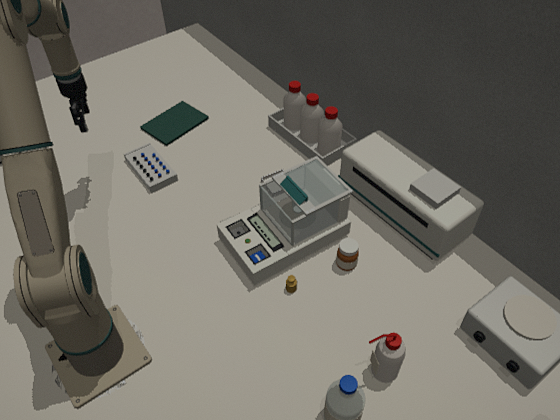

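```bash
cat >> h.py <<'E'
from scipy.spatial.transform import Rotation as Rn
import pickle
def load(tag):
    z=np.load(f'pics/{tag}.npz'); return z['im'],z['d'],pickle.load(open(f'pics/{tag}.pkl','rb'))
def ray(c,u,v):
    R=Rn.from_euler('xyz',c['attitude']).as_matrix()
    return R@np.array([(u-c['cx'])/c['fx'],-(v-c['cy'])/c['fy'],-1.])
def atz(c,u,v,z):
    r=ray(c,u,v); return c['xyz']+r*(z-c['xyz'][2])/r[2]
def atd(c,u,v,d): return c['xyz']+ray(c,u,v)*d
E
python3 - <<'E'
from h import *
for n in ['top0','side0']:
    im,d,c=load(n)
    big=cv2.resize(im[110:290,200:380] if n=='top0' else im[140:300,200:380],None,fx=4.4 if n!='top0' else 3.3,fy=4.4 if n!='top0' else 3.3,interpolation=cv2.INTER_CUBIC)
    big=cv2.convertScaleAbs(big,alpha=1.3)
    if big.shape[0]>600: big=big[:600]
    if big.shape[1]>800: big=big[:,:800]
    cv2.imwrite(f'pics/{n}z.png',big[...,::-1])
    hsv=cv2.cvtColor(im,cv2.COLOR_RGB2HSV)
    for nm,lo,hi,z in [('blue',(105,120,50),(130,255,255),52),('teal',(80,100,30),(100,255,255),190)]:
        m=cv2.inRange(hsv,lo,hi); k,l,st,ce=cv2.connectedComponentsWithStats(m)
        for i in range(1,k):
            if st[i,4]>40:
                u,v=ce[i]; dd=np.median(d[l==i]); print(n,nm,st[i],ce[i].round(1),'z',atz(c,u,v,z).round(1),'d',atd(c,u,v,dd).round(1))
E
```

```text
top0 blue [284 246  15  14 161] [290.9 252.6] z [481.9 -30.8  52. ] d [481.8 -30.8  52.9]
top0 blue [467 277  15  13 164] [473.8 283.2] z [ 391.5 -564.    52. ] d [ 389.6 -494.4  190.1]
top0 teal [260 182  34  12 327] [276.6 188. ] z [643.4  11.8 190. ] d [642.7  11.8 192.8]
side0 blue [249 251  17  12  92] [257.  256.2] z [483.7 -26.   52. ] d [483.6 -26.1  52.2]
side0 blue [339 375  18  19 247] [348.  383.5] z [ 437.5 -461.5   52. ] d [ 387.5 -499.   190.1]
side0 teal [141 101  67  31 173] [171.  114.9] z [537.9 521.5 190. ] d [628.2 743.9  11.2]
side0 teal [  0 143  51  11 124] [ 24.2 148.3] z [103.3 651.  190. ] d [ 67.  108.5 587.1]
side0 teal [281 176  26  29 322] [293.7 190. ] z [644.   12.1 190. ] d [641.9   9.4 193.5]
side0 teal [376 206  32  27  58] [391.5 219. ] z [ 784.  -231.3  190. ] d [ 890.3 -155.7   46.3]
```

```bash
python3 - <<'E'
from h import *
im,d,c=load('top0')
# deck points: depth cloud
vv,uu=np.mgrid[120:280,225:330]
P=np.array([atd(c,u,v,d[v,u]) for v,u in zip(vv.ravel(),uu.ravel()) if d[v,u]>0])
for lo,hi in [(62,78),(172,186),(186,210)]:
    q=P[(P[:,2]>lo)&(P[:,2]<hi)]
    q=q[(q[:,0]>380)&(q[:,0]<900)]
    r=cv2.minAreaRect(q[:,:2].astype(np.float32)); print(lo,hi,len(q),q[:,2].mean(),r,cv2.boxPoints(r).round(0).tolist())
E
```

```text
62 78 3649 71.33998336724818 ((670.9142456054688, -15.331832885742188), (260.3499450683594, 462.384033203125), 85.83069610595703) [[431.0, -128.0], [892.0, -162.0], [911.0, 98.0], [450.0, 131.0]]
172 186 3369 180.82191666235204 ((684.2188720703125, 8.845489501953125), (175.91981506347656, 206.46597290039062), 85.97003936767578) [[575.0, -72.0], [781.0, -86.0], [793.0, 89.0], [587.0, 104.0]]
186 210 391 194.88910768661444 ((702.255859375, 9.057281494140625), (170.9942626953125, 150.7577362060547), 87.14289093017578) [[623.0, -73.0], [773.0, -80.0], [782.0, 91.0], [631.0, 98.0]]
```

View pics/top0z.png

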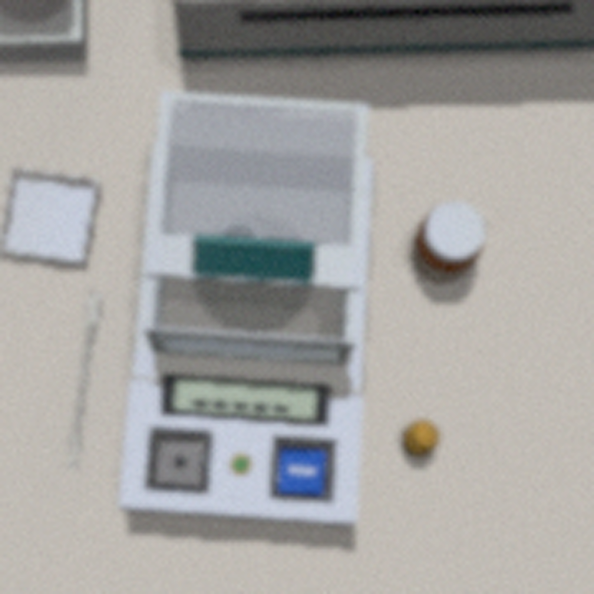

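View pics/side0z.png

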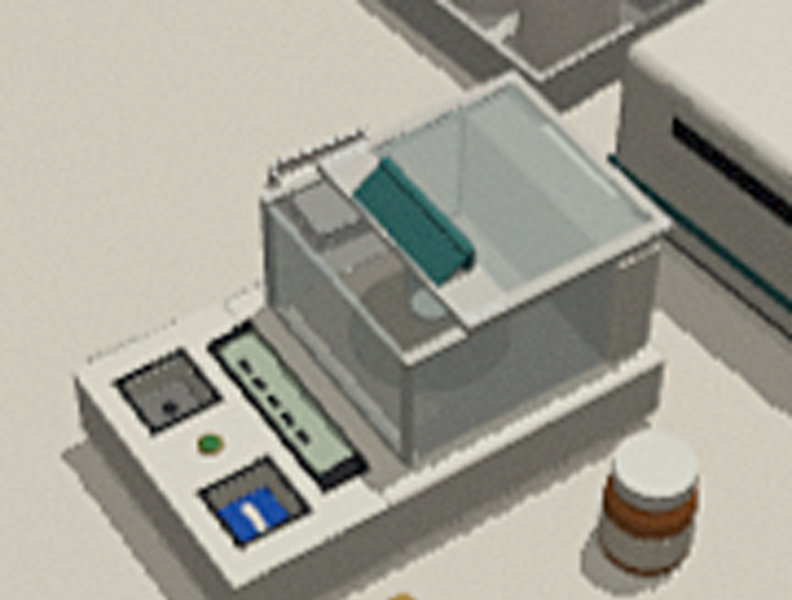

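```bash
python3 - <<'E'
from h import *
im,d,c=load('top0')
f=lambda x,y:(200+x/3.3-.35,110+y/3.3-.35)
def p(x,y,z): return atz(c,*f(x,y),z)[:2]
# bezel corners read from zoom
S=[p(*q,70) for q in [(150,428),(211,431),(208,491),(147,488)]]; T=[p(*q,70) for q in [(274,437),(334,440),(331,500),(271,497)]]
s,t=np.mean(S,0),np.mean(T,0); print('std',s,'tare',t,np.linalg.norm(s-t))
e=(s-t); yaw=np.arctan2(-e[0],e[1]); print('yaw',yaw)
print('front edge',p(121,509,70),p(357,522,70))
print('frontglass top',p(148,332,178),p(349,348,178))
print('lid rear', p(163,92,181),p(370,104,181),'lid front',p(147,272,181),p(365,288,181))
print('ledge rear top',p(195,237,201),p(313,241,201),'front',p(195,275,181),p(312,283,181))
im,d,c=load('side0')
g=lambda x,y:(200+x/4.4-.4,140+y/4.4-.4)
def p(x,y,z): return atz(c,*g(x,y),z)[:2]
S=[p(*q,70) for q in [(113,383),(184,347),(222,396),(151,434)]]; T=[p(*q,70) for q in [(197,491),(269,456),(312,508),(240,549)]]
s,t=np.mean(S,0),np.mean(T,0); print('side std',s,'tare',t,np.linalg.norm(s-t)); e=(s-t); print('yaw',np.arctan2(-e[0],e[1]))
print('ledge rear top',p(388,157,201),p(473,245,201),'frontfoot',p(355,195,181),p(438,283,181))
print('front glass top', p(263,200,178),p(408,362,178),'lid front',p(322,162,181),p(466,334,181))
E
```

```text
std [491.36817263  78.22861958] tare [483.16681645 -31.24786433] 109.78325360539522
yaw -0.07477464488965753
front edge [447.68967395 128.99442798] [435.94335855 -78.64386627]
frontglass top [584.77861704  98.71756744] [571.07912768 -65.48455523]
lid rear [791.38824181  88.31478048] [780.15438421 -86.58892277] lid front [634.57571882  99.92188136] [620.61277703 -79.23664869]
ledge rear top [658.67100051  59.73675818] [655.07091617 -35.95460239] front [631.93703769  60.38575558] [624.93719112 -35.7879493 ]
side std [491.01038209  80.49376764] tare [483.37782223 -30.0704642 ] 110.82736725810761
yaw -0.06892346549292892
ledge rear top [660.02537425  59.88711795] [654.10820849 -34.70304838] frontfoot [634.05010497  61.25414455] [628.46555439 -32.43710603]
front glass top [585.64437231  96.49616864] [575.01603892 -70.41311508] lid front [635.27163873  98.92021114] [615.61487628 -76.26629105]
```

>>> arm_command(
  rot=[
    [0,0,5.6],
    [0,0,5.6],
    [0,0,5.6],
    [0,0,5.6],
    [0,0,0],
  ],
  slide=[
    [0,0,25],
    [15,-20,20],
    [22,-30,15],
    [22,-30,0],
    [22,-30,0],
  ],
  gripper=[0,0,0,0,0],
)

```text
clock: 0.52
eef_pos: [359.9, 475.6, 287.9]
tool_rot: [-3.136, 0.006, 1.541]
force: [0.9, 0.5, 0.2]
width: 25.4
```

>>> arm_command(
  rot=[
    [0,0,-1],
    [0,0,-1],
    [0,0,0],
    [0,0,0],
    [0,0,0],
  ],
  slide=[
    [22,-32,0],
    [22,-32,0],
    [22,-32,0],
    [22,-32,0],
    [22,-32,0],
  ],
  gripper=[0,0,0,0,0],
)

```text
clock: 0.93
eef_pos: [472.4, 308.0, 287.4]
tool_rot: [-3.135, 0.005, 1.509]
force: [0.9, 0.4, -0.5]
width: -0.3
```

>>> arm_command(
  rot=[
    [0,0,0],
    [0,0,0],
    [0,0,0],
    [0,0,0],
    [0,0,0],
  ],
  slide=[
    [22,-32,0],
    [22,-32,0],
    [22,-32,0],
    [22,-32,0],
    [22,-32,0],
  ],
  gripper=[0,0,0,0,0],
)

```text
clock: 1.35
eef_pos: [585.1, 138.4, 286.2]
tool_rot: [-3.132, 0.007, 1.509]
force: [0.0, 1.4, -0.6]
width: -0.3
```

>>> arm_command(
  rot=[
    [0,0,0],
    [0,0,0],
    [0,0,0],
    [0,0,0],
    [0,0,0],
  ],
  slide=[
    [24,-30,0],
    [24,-30,0],
    [24,-30,0],
    [22,-28,0],
    [0,0,0],
  ],
  gripper=[0,0,0,0,0],
)

```text
clock: 1.77
eef_pos: [684.2, 1.5, 283.4]
tool_rot: [-3.13, 0.015, 1.497]
force: [-0.7, -1.7, -0.0]
width: -0.2
```

```bash
python3 - <<'E'
from h import *
s=telemetry.read_state(); print(s['eef_pos'],s['tool_rot'],s['qpos'].round(2),s['force'])
for n in ['side','wrist']:
    im,d,c=snap(n,n+'1')
im,d,c=load('side1'); 
big=cv2.resize(im[60:300,160:400],None,fx=2.5,fy=2.5,interpolation=cv2.INTER_CUBIC); cv2.imwrite('pics/side1z.png',big[...,::-1])
E
```

```text
[684.20650171   1.46999842 283.43875128] [-3.13028133  0.01490929  1.49746872] [-0.06  0.65  0.02  1.33  0.    1.18  1.45] [-0.71567924 -1.69535764 -0.01501061]
```

View pics/side1z.png

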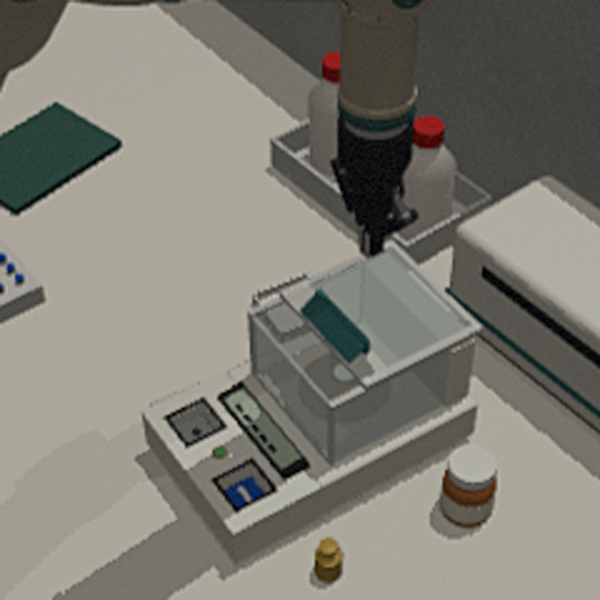

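View pics/wrist1.png

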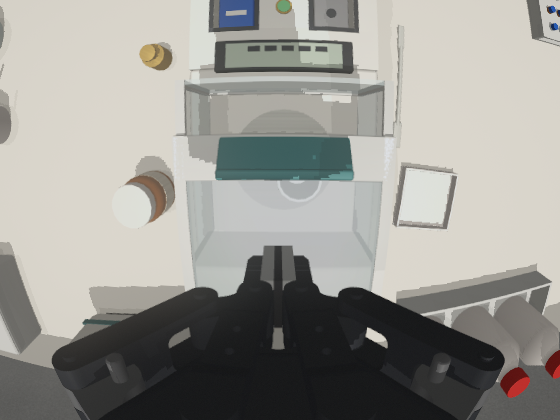

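>>> arm_command(
  rot=[
    [0.8,-0.7,0],
    [0,0,0],
  ],
  slide=[
    [0,8,-15],
    [0,0,-15],
  ],
  gripper=[0,0],
)

```text
clock: 2.03
eef_pos: [682.3, 20.1, 255.3]
tool_rot: [3.141, -0.01, 1.505]
force: [-0.1, -0.3, -0.5]
width: 0.2
```

```bash
cat >> h.py <<'E'
def fray(c,u,v):
    a=(u-c['cx'])/c['fx']; b=(v-c['cy'])/c['fy']; t=np.hypot(a,b); s=np.sin(t)/t if t>1e-9 else 1
    R=Rn.from_euler('xyz',c['attitude']).as_matrix()
    return R@np.array([a*s,-b*s,-np.cos(t)])
def fz(c,u,v,z):
    r=fray(c,u,v); return (c['xyz']+r*(z-c['xyz'][2])/r[2]).round(1)
E
python3 - <<'E'
from h import *
im,d,c=load('wrist1'); print(c)
print('ledge rear top',fz(c,217,180,201),fz(c,352,179,201),'front foot',fz(c,219,138,181),fz(c,350,138,181))
print('lid front',fz(c,176,136,181),fz(c,393,137,181),'glass front',fz(c,180,83,178),fz(c,389,82,178))
print('tare',fz(c,237,12,52),'std',fz(c,333,13,52))
s=telemetry.read_state(); print(s['eef_pos'],s['tool_rot'])
E
```

```text
{'fx': 325.19226210127806, 'fy': 325.19226210127806, 'cx': 277.6673702051038, 'cy': 205.21005429162923, 'xyz': array([615.06587693,  12.46716385, 426.97743983]), 'attitude': array([-0.26505743,  0.01199951,  1.49894409])}
ledge rear top [654.4 -36.7 201. ] [660.3  59.9 201. ] front foot [625.5 -36.1 181. ] [632.3  63.6 181. ]
lid front [620.3 -70.3 181. ] [632.6  98.5 181. ] glass front [578.8 -64.1 178. ] [589.   98.3 178. ]
tare [482.2 -29.6  52. ] std [490.9  81.1  52. ]
[682.27218226  20.07722933 255.32412855] [ 3.14051466 -0.00956915  1.50507634]
```

>>> arm_command(
  rot=[
    [-0.5,0.1,0],
    [0,0,0],
    [0,0,0],
    [0,0,0],
    [0,0,0],
  ],
  slide=[
    [0,-9,-20],
    [0,0,-20],
    [0,0,-15],
    [0,0,0],
    [0,0,0],
  ],
  gripper=[0,0,0,0,0],
)

```text
clock: 2.45
eef_pos: [676.0, 22.9, 195.8]
tool_rot: [-3.133, -0.007, 1.518]
force: [-0.3, 0.3, 0.6]
width: -0.1
```

>>> arm_command(
  rot=[
    [0,0,0],
    [0,0,0],
  ],
  slide=[
    [0,0,0],
    [0,0,0],
  ],
  gripper=[0,0],
)

```text
clock: 2.62
eef_pos: [675.7, 25.7, 197.2]
tool_rot: [-3.133, -0.009, 1.521]
force: [0.9, 0.9, 0.4]
width: -0.2
```

>>> arm_command(
  rot=[
    [0,0,0],
    [0,0,0],
  ],
  slide=[
    [0,-10,0],
    [0,0,0],
  ],
  gripper=[0,0],
)

```text
clock: 2.78
eef_pos: [676.7, 16.1, 199.5]
tool_rot: [-3.137, -0.009, 1.523]
force: [0.5, -0.9, 0.2]
width: -0.0
```

>>> arm_command(
  rot=[
    [0,0.5,-1],
    [0,0,0],
    [0,0,0],
  ],
  slide=[
    [0,-4,-6],
    [0,-2,-6],
    [0,-1,-3],
  ],
  gripper=[0,0,0],
)

```text
clock: 3.03
eef_pos: [678.4, 7.7, 186.2]
tool_rot: [-3.133, -0.009, 1.502]
force: [-0.0, 0.9, 0.2]
width: -0.0
```

>>> arm_command(
  rot=[
    [0,0,0],
    [0,0,0],
    [0,0,0],
  ],
  slide=[
    [-7,0,0],
    [-7,0,0],
    [-7,0,0],
  ],
  gripper=[0,0,0],
)

```text
clock: 3.28
eef_pos: [657.8, 7.0, 184.6]
tool_rot: [-3.135, -0.01, 1.501]
force: [2.6, 0.9, 0.1]
width: 0.4
```

Contact; the lid is sliding.

>>> arm_command(
  rot=[
    [0,0,0],
    [0,0,0],
    [0,0,0],
  ],
  slide=[
    [-7,1,1],
    [-7,1,0],
    [-7,1,0],
  ],
  gripper=[0,0,0],
)

```text
clock: 3.53
eef_pos: [634.9, 9.2, 186.0]
tool_rot: [-3.137, -0.008, 1.501]
force: [1.3, -1.0, -0.9]
width: 0.1
```

>>> arm_command(
  rot=[
    [0,0,0],
    [0,0,0],
    [0,0,0],
  ],
  slide=[
    [-4,1,0],
    [-3,0,0],
    [-2,0,0],
  ],
  gripper=[0,0,0],
)

```text
clock: 3.78
eef_pos: [623.9, 10.5, 186.7]
tool_rot: [-3.138, -0.008, 1.501]
force: [7.0, -0.9, -5.4]
width: -0.0
```

>>> arm_command(
  rot=[
    [0,0,0],
    [0,0,0],
  ],
  slide=[
    [-3,0,0],
    [-3,0,0],
  ],
  gripper=[0,0],
)

```text
clock: 3.95
eef_pos: [624.0, 10.5, 187.4]
tool_rot: [3.131, -0.009, 1.501]
force: [7.9, -0.8, -5.7]
width: -0.1
```

```bash
python3 - <<'E'
from h import *
s=telemetry.read_state(); print(s['eef_pos'],s['tool_rot'],s['force'])
snap('wrist','wrist2'); snap('side','side2')
im,d,c=load('side2'); 
big=cv2.resize(im[60:300,160:400],None,fx=2.5,fy=2.5,interpolation=cv2.INTER_CUBIC); cv2.imwrite('pics/side2z.png',big[...,::-1])
E
```

```text
[623.96363005  10.49676528 187.39607093] [ 3.13086291 -0.00913363  1.50148388] [ 7.91834858 -0.78683909 -5.73716403]
```

View pics/wrist2.png

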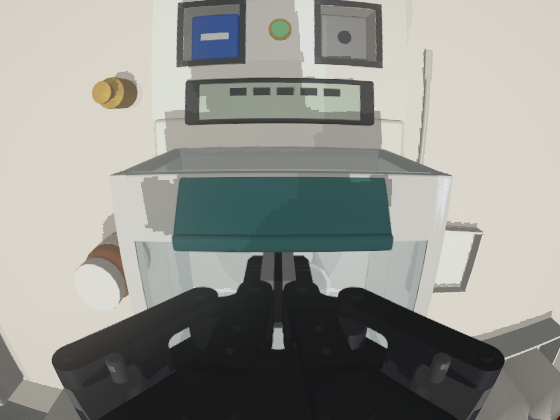

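View pics/side2z.png

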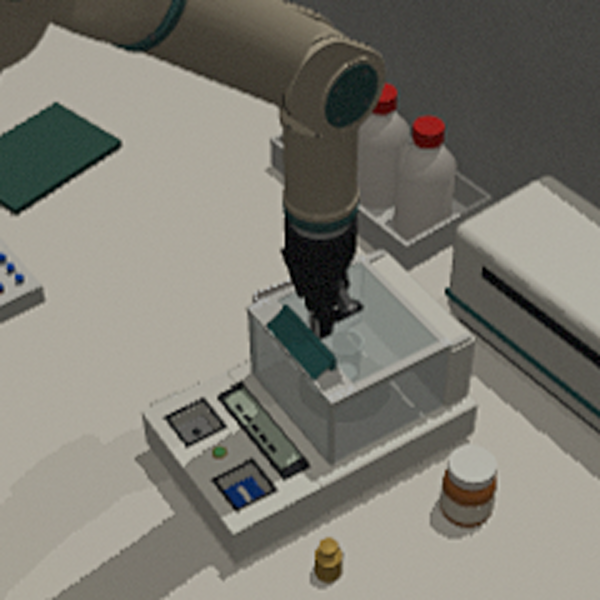

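>>> arm_command(
  rot=[
    [0,0,0],
    [0,0,0],
    [0,0,0],
    [0,0,0],
    [0,0,0],
  ],
  slide=[
    [5,0,0],
    [5,0,0],
    [3,0,10],
    [0,0,25],
    [0,0,25],
  ],
  gripper=[0,0,0,0,0],
)

```text
clock: 4.47
eef_pos: [631.8, 11.6, 242.5]
tool_rot: [-3.133, -0.009, 1.502]
force: [0.2, -0.3, 0.0]
width: -0.2
```

```bash
python3 - <<'E'
from h import *
im,d,c=load('wrist2')
print('ledge rear top',fz(c,174,249,201),fz(c,391,248,201),'front',fz(c,113,175,181),fz(c,450,176,181))
W=lambda q,z:np.mean([fz(c,*a,z) for a in q],0)
t=W([(182,2),(245,2),(244,65),(177,65)],70); s=W([(315,2),(377,2),(382,66),(315,66)],70)
print('tare well',t,'std well',s,np.linalg.norm(t-s),'key',fz(c,215,37,52),'std key',fz(c,344,37,52))
s=telemetry.read_state(); print(s['eef_pos'],s['tool_rot'],s['force'])
E
```

```text
ledge rear top [608.1 -34.  201. ] [615.   63.3 201. ] front [575.1 -68.6 181. ] [587.8 103.1 181. ]
tare well [483.475 -30.5    70.   ] std well [491.     78.175  70.   ] 108.9352158395071 key [483.5 -30.7  52. ] std key [490.7  78.5  52. ]
[631.8079679   11.57356899 242.52365268] [-3.13339804 -0.00855194  1.50215966] [ 0.22453534 -0.25330772  0.04557441]
```

>>> arm_command(
  rot=[
    [0,0,0],
    [0,0,0],
    [0,0,0],
    [0,0,0],
    [0,0,0],
  ],
  slide=[
    [-30,-9,0],
    [-30,-9,0],
    [-30,-9,0],
    [-30,-9,0],
    [-25,-8,0],
  ],
  gripper=[0,0,0,0,0],
)

```text
clock: 4.88
eef_pos: [489.1, -28.9, 247.6]
tool_rot: [3.14, -0.013, 1.508]
force: [0.2, -1.0, 0.2]
width: 0.1
```

>>> arm_command(
  rot=[
    [0,0,0],
    [0,0,0],
  ],
  slide=[
    [0,0,0],
    [0,0,0],
  ],
  gripper=[0,0],
)

```text
clock: 5.05
eef_pos: [482.3, -30.7, 247.9]
tool_rot: [-3.136, -0.012, 1.505]
force: [1.3, -0.2, -0.3]
width: -0.3
```

>>> arm_command(
  rot=[
    [-0.7,-0.3,0],
    [0,0,0],
    [0,0,0],
    [0,0,0],
    [0,0,0],
  ],
  slide=[
    [0,0,-30],
    [0,0,-35],
    [0,0,-35],
    [0,0,-30],
    [0,0,0],
  ],
  gripper=[0,0,0,0,0],
)

```text
clock: 5.47
eef_pos: [489.8, -28.7, 116.9]
tool_rot: [3.129, -0.002, 1.506]
force: [0.0, -0.5, 0.6]
width: 0.1
```

>>> arm_command(
  rot=[
    [0,0,0],
  ],
  slide=[
    [0,0,0],
  ],
  gripper=[0],
)

```text
clock: 5.55
eef_pos: [490.2, -28.2, 116.1]
tool_rot: [3.131, -0.002, 1.507]
force: [0.3, 0.1, -0.0]
width: -0.1
```

>>> arm_command(
  rot=[
    [0,0.6,0],
    [0,0,0],
    [0,0,0],
  ],
  slide=[
    [-6,-2,-14],
    [-1,-1,-14],
    [0,0,0],
  ],
  gripper=[0,0,0],
)

```text
clock: 5.8
eef_pos: [487.9, -30.2, 90.9]
tool_rot: [3.136, -0.003, 1.508]
force: [-0.3, -0.0, 0.9]
width: -0.1
```

```bash
python3 - <<'E'
from h import *
s=telemetry.read_state(); print(s['eef_pos'],s['tool_rot'],s['force'])
snap('wrist','wrist3'); snap('side','side3')
im,d,c=load('side3'); 
big=cv2.resize(im[100:300,180:380],None,fx=3,fy=3,interpolation=cv2.INTER_CUBIC); cv2.imwrite('pics/side3z.png',big[...,::-1])
E
```

```text
[487.9275345  -30.22691718  90.91419436] [ 3.13550329e+00 -2.69334561e-03  1.50848046e+00] [-0.32767563 -0.03466813  0.8940267 ]
```

View pics/wrist3.png

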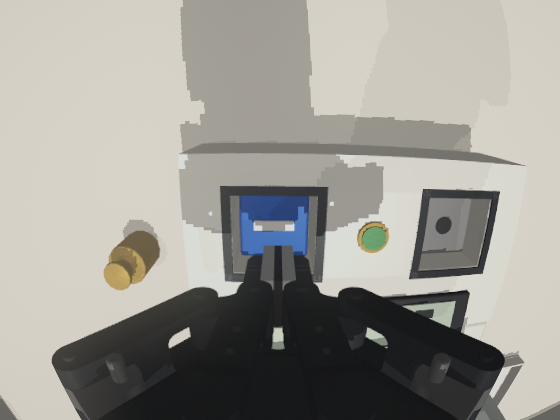

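View pics/side3z.png

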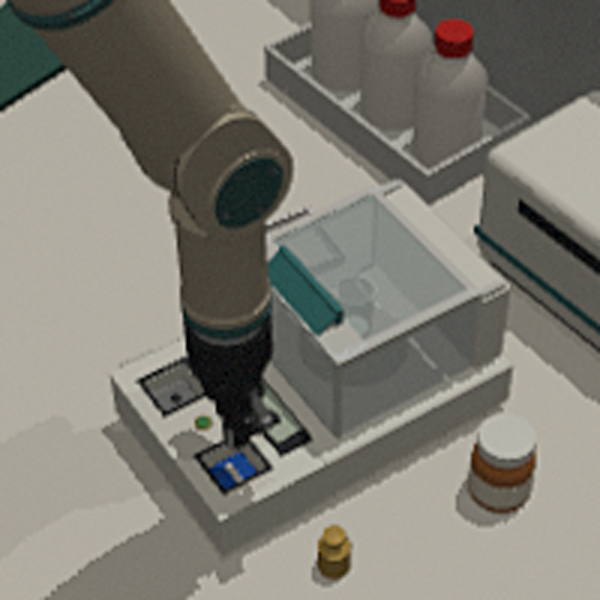

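>>> arm_command(
  rot=[
    [0,0,-0.4],
    [0,0,0],
    [0,0,0],
  ],
  slide=[
    [-5,0,-3],
    [-1,0,-3],
    [-0.5,0,0],
  ],
  gripper=[0,0,0],
)

```text
clock: 6.15
eef_pos: [485.3, -30.0, 89.8]
tool_rot: [3.125, -0.003, 1.501]
force: [-0.3, 0.7, -0.2]
width: -0.1
```

>>> arm_command(
  rot=[
    [0,1,0],
    [0,0,0],
    [0,0,0],
  ],
  slide=[
    [-2,0,-6],
    [-2,0,-6],
    [-1,-1,-6],
  ],
  gripper=[0,0,0],
)

```text
clock: 6.4
eef_pos: [481.7, -30.7, 72.9]
tool_rot: [3.139, -0.003, 1.501]
force: [0.5, 0.5, -0.8]
width: 0.5
```

>>> arm_command(
  rot=[
    [0,0,0],
    [0,0,0],
    [0,0,0],
  ],
  slide=[
    [0,0,-6],
    [-0.5,0,-6],
    [-0.5,0,-4],
  ],
  gripper=[0,0,0],
)

```text
clock: 6.65
eef_pos: [479.9, -31.0, 54.3]
tool_rot: [3.141, -0.002, 1.501]
force: [-0.7, 0.3, -0.4]
width: 0.3
```

>>> arm_command(
  rot=[
    [0,0,0],
    [0,0,0],
    [0,0,0],
  ],
  slide=[
    [2,0,-3],
    [0,0,-3],
    [0,0,-2],
  ],
  gripper=[0,0,0],
)

```text
clock: 6.9
eef_pos: [481.0, -31.0, 45.4]
tool_rot: [-3.14, -0.002, 1.501]
force: [-6.7, 1.0, 44.8]
width: 0.1
```

>>> arm_command(
  rot=[
    [0,0,0],
    [0,0,0],
    [0,0,0],
    [0,0,0],
    [0,0,0],
  ],
  slide=[
    [0,0,3],
    [0,0,5],
    [0,0,8],
    [0,0,10],
    [0,0,15],
  ],
  gripper=[0,0,0,0,0],
)

```text
clock: 7.32
eef_pos: [480.0, -30.9, 87.0]
tool_rot: [-3.136, -0.002, 1.501]
force: [0.8, 0.8, 0.3]
width: -0.1
```

>>> arm_command(
  rot=[
    [0,0,0],
    [0,0,0],
    [0,0,0],
    [0,0,0],
    [0,0,0],
  ],
  slide=[
    [0,0,25],
    [0,0,35],
    [0,0,35],
    [0,0,30],
    [-5,0,0],
  ],
  gripper=[0,0,0,0,0],
)

```text
clock: 7.73
eef_pos: [475.6, -30.9, 222.0]
tool_rot: [-3.14, -0.002, 1.501]
force: [0.7, 0.1, -0.1]
width: 0.2
```

```bash
python3 - <<'E'
from h import *
s=telemetry.read_state(); print(s['eef_pos'],s['tool_rot'],s['force'])
for n in ['wrist','side','top']: snap(n,n+'4')
im,d,c=load('side4'); 
big=cv2.resize(im[100:300,180:380],None,fx=3,fy=3,interpolation=cv2.INTER_CUBIC); cv2.imwrite('pics/side4z.png',big[...,::-1])
im,d,c=load('top4')
cv2.imwrite('pics/top4z.png',cv2.resize(im[110:290,200:380],None,fx=3.3,fy=3.3,interpolation=cv2.INTER_CUBIC)[...,::-1])
E
```

```text
[475.5848176  -30.856956   222.02165709] [-3.14043942e+00 -2.40100020e-03  1.50097430e+00] [ 0.66274902  0.11956408 -0.13394579]
```

View pics/wrist4.png

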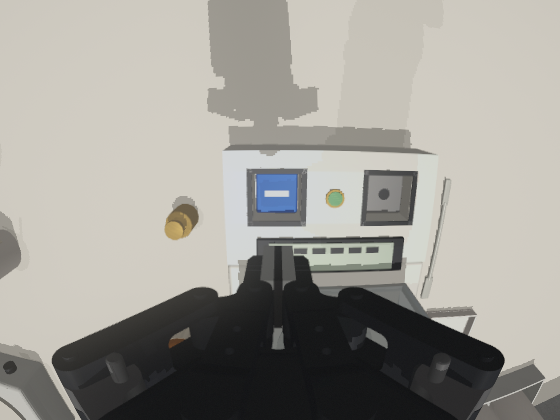

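View pics/side4z.png

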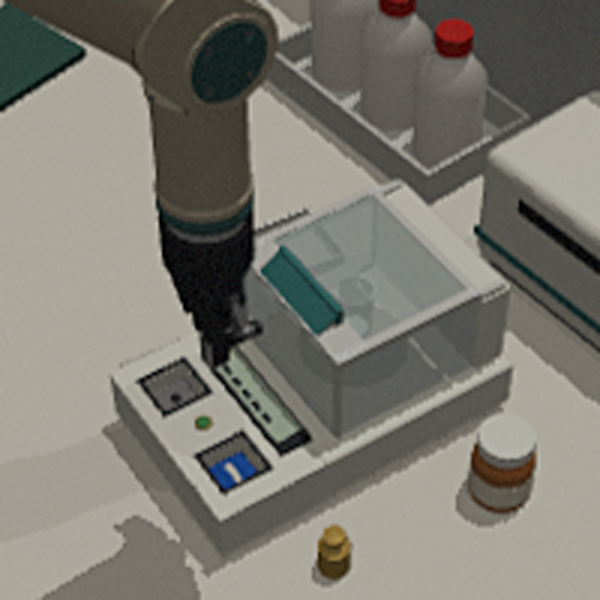

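View pics/top4z.png

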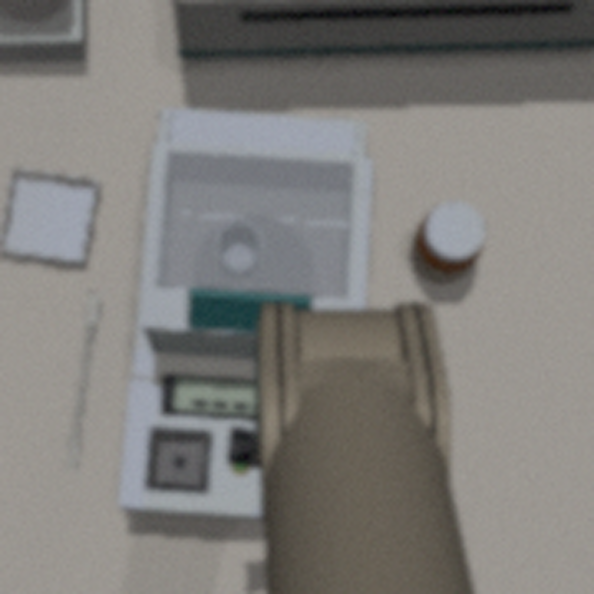

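```bash
python3 - <<'E'
from h import *
def tealc(n):
    im,d,c=load(n); hsv=cv2.cvtColor(im,cv2.COLOR_RGB2HSV); m=cv2.inRange(hsv,(80,100,30),(100,255,255)); k,l,st,ce=cv2.connectedComponentsWithStats(m)
    for i in range(1,k):
        p=atz(c,*ce[i],190)
        if st[i,4]>200 and 560<p[0]<680 and abs(p[1])<60: print(n,'ledge',p.round(1),st[i,4])
    m=cv2.inRange(hsv,(105,120,50),(130,255,255)); k,l,st,ce=cv2.connectedComponentsWithStats(m)
    for i in range(1,k):
        if st[i,4]>40:
            dd=np.median(d[l==i]); print(n,'blue',st[i,4],atd(c,*ce[i],dd).round(1))
for n in ['side0','side2','side3','side4']: tealc(n)
im,d,c=load('wrist4'); R=Rn.from_euler('xyz',c['attitude']).as_matrix()
def zat(u,v):
    r=fray(c,u,v); ax=R@np.array([0,0,-1]); return (c['xyz']+r*np.median(d[v-4:v+5,u-4:u+5])/(r@ax)).round(1)
for q in [(264,205),(290,205),(375,180),(398,208),(320,175)]: print(q,zat(*q))
E
```

```text
side0 ledge [644.   12.1 190. ] 322
side0 blue 92 [483.6 -26.1  52.2]
side0 blue 247 [ 387.5 -499.   190.1]
side2 ledge [598.8  14.8 190. ] 335
side2 blue 89 [483.6 -26.3  52.6]
side2 blue 266 [ 386.5 -499.7  190. ]
side3 ledge [599.3  13.5 190. ] 324
side3 blue 91 [484.4 -26.2  51.8]
side3 blue 266 [ 386.5 -499.6  189.6]
side4 ledge [599.   14.6 190. ] 332
side4 blue 95 [483.7 -26.5  52.4]
side4 blue 263 [ 386.8 -499.5  189.6]
(264, 205) [493.9 -44.5  52.5]
(290, 205) [495.8 -18.6  52.3]
(375, 180) [475.7  69.   52.4]
(398, 208) [507.4  95.5  51.5]
(320, 175) [463.8  10.6  70.4]
```

>>> arm_command(
  rot=[
    [0,0,0],
    [0,0,0],
    [0,0,0],
  ],
  slide=[
    [0,0,20],
    [0,0,10],
    [0,0,0],
  ],
  gripper=[0,0,0],
)

```text
clock: 8.13
eef_pos: [467.7, -30.7, 243.7]
tool_rot: [-3.12, -0.001, 1.501]
force: [0.8, -0.3, -1.2]
width: 0.1
```

```bash
python3 -c "
from h import *
print(ctrl.finish_job())"
```

```text
the job is handed in; nothing more can be done
None
```

I shut the lid first, then pressed the tare key to its stop and released it. The job was handed in at about 8 s, well inside the 42 s limit.

- **Lid:** With closed fingers behind the teal ledge, I drew it about 45 mm towards the front until it hit its stop (about 8 N). Later pictures show its front edge flush with the front glass and no rebound: the ledge stayed at x ≈ 599 mm in three successive views.
- **Tare key:** I pressed straight down in the right-hand well until the key bottomed, with the fingertip at z ≈ 45.4 mm against 46 expected. The key then came back up to 52.4 mm, against 52 unpressed.
- **Everything else:** The standby key reads about 52 mm, so it was not pressed. In the last pictures the beaker was standing on the pan and the items near the balance had not visibly moved. I judged these by eye. The wash and eluent bottles were outside the close-ups, but the arm never went near them. The arm ended clear, with the fingertip at z ≈ 244 mm.

- **Press force:** The press overshot slightly at the bottom and reached about 45 N at the wrist. That came through the fingertips, not the gripper's body, and is under the 120 N wrist limit.
- **Drift:** The arm drifted about 1 mm per row, more on some moves, and I corrected for that as I went.
- **Ledge position:** One wrist-camera reading put the shut ledge about 2 mm from where I predicted, which is within the calibration error.

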